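Clamp a sample in the sectioning vise with the wing key

ROBOT

A 6-joint arm with a two-finger parallel gripper is mounted at the origin on the work surface. World frame = base frame: x ahead of the robot, y to its left, z up, the work surface at z = 0. Lengths are in mm, angles in rad, forces in N, time in s.
With the tool pointing down it reaches from about 400 to 925 mm from the base axis. Payload 12.5 kg.
Tool frame: the origin (TCP) lies at the very end of the fingers, on their centre line; the grasp point (between the pads) lies grip_depth behind it (grip_depth is the distance from the TCP to the grasp point, in mm); z points along the fingers, y is the line along which they close (so a half turn about z gives the same grasp; the last joint's range is limited). The gripper opens to 95 mm and grips with 3 to 60 N. Pads are 20 mm wide; open, the fingers measure 119 mm over their backs; the gripper's body (75 mm by 180 mm) begins 59 mm behind the grasp point.
Start: joints at [-1.21, 0.491, 1.559, -0, 1.092, -0.106], TCP at [281.294, -558.14, 214.661] pointing down, gripper open.
Joint ranges: [-3.1, 3.1], [-0.84, 2.19], [0.05, 2.79], [-1.13, 4.28], [0.06, 2.93], [-2.69, 2.69]. Speed limits (rad/s): [2.22, 2.22, 2.79, 3.14, 3.14, 3.14].

INTERFACE

Orientations are given as [roll, pitch, yaw] about the fixed x, y, z axes, in that order (R = Rz(yaw) Ry(pitch) Rx(roll)).
In Python, from cell import state, read_camera, job_done, grip_depth gives the robot as it stands.
- The arm moves only by the tool drive_tool, never from a script. Its argument "targets" is a list of rows, each an object with "jaw": the opening, from 0 (shut) to 1 (fully open); "travel": the shift along the tool's x, y, z in m, a list of three; "twist": the turn about the tool's z in rad. In form: [{"jaw": jaw, "travel": [tx, ty, tz], "twist": twist}, ...]. A call has 1 to 8 rows; each row is the pose to reach, as a shift and turn from the pose commanded when the call began, along the tool's axes at that moment; what a row does not reach only later rows make up. A row lasts 1/12 s, in which the tool goes at most 41.7 mm and 7.16 degrees, less where a joint would pass 70% of its speed; a pose out of reach is approached as far as the arm can. A call with a gripper value outside its range is refused whole. The fingers move at their own pace and stop on an object; the grip force is fixed at half the most. Time passes only in rows, so rows that repeat a pose let the fingers close. It gives the time, the measured TCP pose, the force, the opening and the grip force at its end, in the units of the state.
- state(): the state, without advancing time (a new reading comes with each control period).
- read_camera(name): name is "scene" or "top" or "wrist"; returns a dict with "frame" (420x560x3 uint8, red, green, blue), "fx", "fy", "cx", "cy" (pixels), "k1" (the pictures are not rectified: a ray, as slopes to the right and down, at radius r is drawn at 1 + k1 r^2 times it, then the intrinsics apply), "R" (3x3) and "t" (3): a world point X has camera coordinates R X + t. Camera axes: x right, y down, z forward; pixel columns grow to the right and rows downward; lengths in mm; the calibration is good to about 2 mm. A picture is of the moment at which its call begins. There is no depth.
- job_done(): hands the job in; it is judged then, once.
The state is a dict: "t": time; "joints": joint angles; "qvel": joint speeds; "tau": joint torques, N m; "eef_pos": TCP position; "tcp_rot": TCP orientation; "ft_force": force on the tool from outside, world axes, zero at the start; "moment": the same for the moment, N m; "opening": opening from 0.0 (shut) to 1.0 (fully open); "grip_force": force on a finger pad.
Only numpy, scipy, OpenCV 4.12 (cv2) and the standard library are available. Lean on these libraries where they do the work, as an engineer would, in place of code of your own. Each camera call takes 0.05 s, during which the arm holds its last target. There are 200 camera calls.

TASK

Clamp the steel sample in the little sectioning vise: take the wing key off its peg, drop its square end fully home in the spindle's square socket and let go of it, then take its handle again and turn clockwise to the stop so that the jaw nips the sample. Then pull the key out and hang it back on its peg by the eye, hanging still. Leave the sample between the jaws and do not disturb the specimen mounts and the bottle standing about.

Things in the scene. Friction and masses are not known exactly. Their poses are not given: they have to be found in the camera images.
- key: Wing key of bright steel, about 0.32 kg, 122 mm long. Origin: centre of the lower end of its square tang, z up to the handle. Tang z 0-28 mm, 12 x 12 mm, sides along x and y, lowest 7 mm tapering to 8 x 8; round collar z 28-36, 30 mm across; round shaft to z 84, 14 mm thick; flat handle z 84-122, 9 mm thick (x), 98 mm wide (y), round ends. At the start it hangs upright on the peg.
- key_eye (a point): Centre of the key's eye, a round hole 22 mm wide along x in the middle of the handle, 104 mm above the lower end of the tang; axes as the key's. The peg fills the eye while the key hangs, so there it is held by one wing, about 31 mm (y) beside the eye.
- key_collar (a point): Centre of the underside of the key's collar, 28 mm above the lower end of the tang. It rests on the spindle head when the key is home; let go there, the key stands by itself.
- socket (a point): Centre of the mouth of the square socket in the top of the vise's spindle, 82 mm above the bench. Socket 13.8 x 13.8 mm, 30 mm deep, open upwards; its sides, and those of the 34 x 34 mm square steel head round it, run along this point's x and y; z is up. It turns with the spindle. Nothing on the vise stands higher.
- spindle (a joint): Turn of the vise's spindle, rad: 0 jaws open; grows as it is turned clockwise seen from above; 2.9 is the stop, reached with the jaw, pushed 6 mm by a cam, nipping the sample on its springs. It starts at 0.05 to 0.5. About 0.1 to 0.2 N m turns it, and it stays where it is left. The key has about 0.15 rad of play in the socket either way.
- vise: Sectioning vise, blue-painted cast body 200 x 92 mm, fixed to the bench. Origin under its middle, on the bench; x along the jaw travel: fixed jaw at the -x end, spindle 43 mm to +x of the origin; jaws 56 mm high above the bench.
- sample: Steel sample, a bar offcut 20 mm (x) x 34 mm (y) x 52 mm high, standing loose on the vise bed (14 mm above the bench) between the jaws. Origin: centre of its underside.
- jaw: The sprung steel plate, 74 mm wide, on the vise's sliding jaw, which moves to -x of the vise as the spindle turns. Origin: at bench level below the middle of its clamping face; axes as the vise's.
- key_stand: Key stand, fixed to the bench: dark steel foot 110 x 100 mm, an upright flat post (30 mm wide, 10 mm thick, 205 mm high) at the origin, and one steel peg. Origin at bench level under the post; z up; the peg points along -x, level, 185 mm above the bench.
- peg (a point): Point on the peg's axis where the key hangs, 185 mm above the bench, 42 mm to -x of the post's middle; axes as the key stand's. The peg is 9 mm thick, runs 37 mm to +x to the post's face and to -x to a ball tip 13 mm across whose end is 36 mm from here. When the key hangs, its eye's centre is about 6.5 mm below the axis and the handle lies across the peg.
- mount_a: Specimen mount, a black disc 30 mm across and 18 mm high, loose on the bench; origin under its centre.
- mount_b: Another such mount, further from the robot.
- wash_bottle: White bottle 60 mm across and 160 mm high, standing loose on the bench; origin under its centre.

How it is judged (in metres and radians):
On the way, in this order (a step that is already met when the one before it is completed fails the run):
1. the key stands fully home in the socket, collar down on the spindle head, let go by the fingers (horizontal distance between key_collar and socket below 0.004 m and z of key_collar in the frame of socket between -0.003 and 0.003 m and angle between key's own z axis and vertical below 0.12 rad and contact force between the fingers and key below 0.05 N), for 0.2 s.
2. the spindle is turned to its stop with the key home in it, and the jaw nips the sample (horizontal distance between key_collar and socket below 0.004 m and z of key_collar in the frame of socket between -0.003 and 0.003 m and angle between key's own z axis and vertical below 0.12 rad and value of joint spindle above 2.6 rad and contact force between jaw and sample above 1 N), for 0.1 s.
At the end, for the whole second after the job is handed in: Spindle past 2.6 rad, jaw pressing on the sample (over 1 N), sample on the vise bed (6 mm). Key hanging on the peg by its eye: eye centre between post and ball tip, within 10 mm sideways of the peg axis and 2 to 12 mm below it, upright within 0.2 rad, at rest (0.03 m/s), let go (value of joint spindle above 2.6 rad and contact force between jaw and sample above 1 N and z of sample in the frame of vise below 0.02 m and x of key_eye in the frame of peg between -0.027 and 0.035 m and y of key_eye in the frame of peg between -0.01 and 0.01 m and z of key_eye in the frame of peg between -0.012 and -0.002 m and angle between key's own z axis and vertical below 0.2 rad and linear speed of key below 0.03 m/s and contact force between the fingers and key below 0.05 N); the robot touches nothing.
It fails at once if a specimen mount is moved more than 20 mm (distance of any of mount_a, mount_b from where it was at the start of the episode above 0.02 m).
It fails at once if the bottle is moved more than 20 mm or tipped (distance of wash_bottle from where it was at the start of the episode above 0.02 m or angle between wash_bottle's own z axis and vertical above 0.3 rad).
It fails at once if the sample is taken out of the vise (distance of sample from where it was at the start of the episode above 0.03 m).
It also fails if it takes over 72 s, if anything falls off the work surface, if the arm or the gripper's body presses on something with over 40 N, if the wrist force passes 120 N, or if a joint passes its speed limit or range.

## Working session

There is one attempt and no reset: what is moved stays moved. The work goes in short steps, Python scripts to look and compute and a tool call to move; the robot and the scene stay as the last step left them, time stands still between calls to the robot, and variables do not carry over. Pictures are saved under pics/ and viewed, at most 10 in all, crops included, and the job is handed in when it is done.

Besides the shell and the picture viewer there is one more tool, called after ">>>" as name([rows], argument=value, ...), one row to a line, values as JSON. drive_tool: Moves the arm, as the interface text tells. Its arguments: {"type":"object","properties":{"targets":{"type":"array"}},"required":["targets"]}

```bash
mkdir -p pics; ls; cat > h.py <<'E'
import numpy as np, cv2
from cell import state, read_camera, job_done, grip_depth
def ray(c,u,v):
    xd=np.array([(u-c['cx'])/c['fx'],(v-c['cy'])/c['fy']]); x=xd.copy()
    for _ in range(20): x=xd/(1+c['k1']*(x@x))
    R=np.array(c['R']);t=np.array(c['t']).ravel()
    return -R.T@t, R.T@np.r_[x,1]
def onz(c,u,v,z):
    o,d=ray(c,u,v); return o+d*(z-o[2])/d[2]
def proj(c,X):
    p=np.array(c['R'])@np.array(X)+np.array(c['t']).ravel(); x=p[:2]/p[2]; x=x*(1+c['k1']*(x@x))
    return np.array([c['fx']*x[0]+c['cx'],c['fy']*x[1]+c['cy']])
def tri(rs):
    A=0;b=0
    for o,d in rs:
        d=d/np.linalg.norm(d);P=np.eye(3)-np.outer(d,d);A=A+P;b=b+P@o
    return np.linalg.solve(A,b)
def save(c,n,crop=None,s=1):
    f=c['frame'][:,:,::-1]
    if crop: f=f[crop[1]:crop[3],crop[0]:crop[2]]
    cv2.imwrite('pics/'+n,cv2.resize(f,None,fx=s,fy=s,interpolation=cv2.INTER_CUBIC))
E
python3 - <<'E'
from h import *
import pickle
C={n:read_camera(n) for n in('scene','top','wrist')}
pickle.dump(C,open('c0.pkl','wb'))
a=[C[n]['frame'] for n in C]
for n in('scene','top'): save(C[n],n+'.png',s=1.42)
for n in C: c=C[n];print(n,c['fx'],c['k1'],-np.array(c['R']).T@np.array(c['t']).ravel(),np.array(c['R'])[2])
s=state();print(s['eef_pos'],s['tcp_rot'],grip_depth,s['opening'],s['t'],s['ft_force'])
E
```

```text
pics
scene 482.92926470040067 0.019134535451560367 [1123.27316538 -201.13647619  737.35815714] [-0.62021101  0.26187875 -0.73943074]
top 462.18698397767105 -0.1519780917948426 [ 530.91401178   -9.80933033 1024.99530467] [ 0.08432844  0.03829008 -0.99570206]
wrist 344.9085421579015 -0.059326457064917834 [ 351.42169767 -522.85063051  384.32570394] [-0.25124928 -0.12539047 -0.95976613]
[ 281.24653042 -557.96455372  214.20621256] [-3.14077415e+00 -8.97266199e-05  4.66822762e-01] 18.8 1.002391587254191 0.15 [ 0.17069534 -0.44471159  0.05551985]
```

View pics/scene.png

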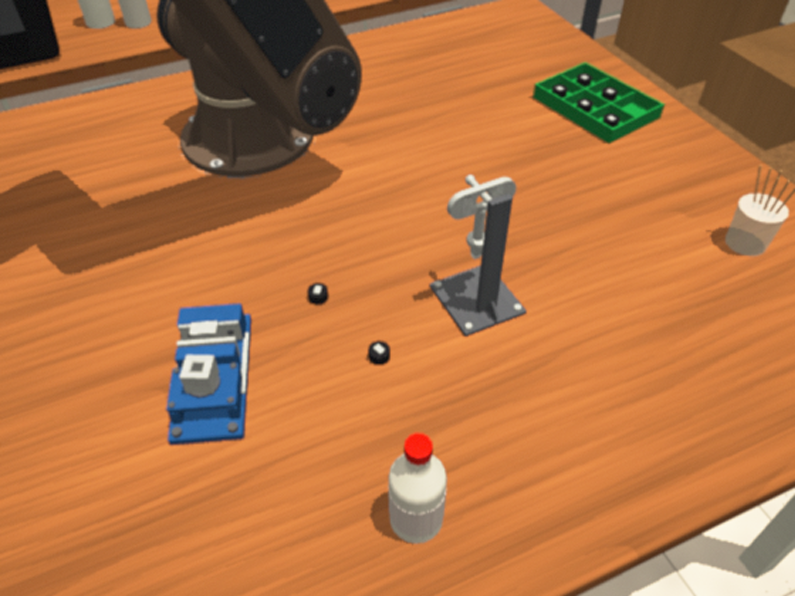

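View pics/top.png

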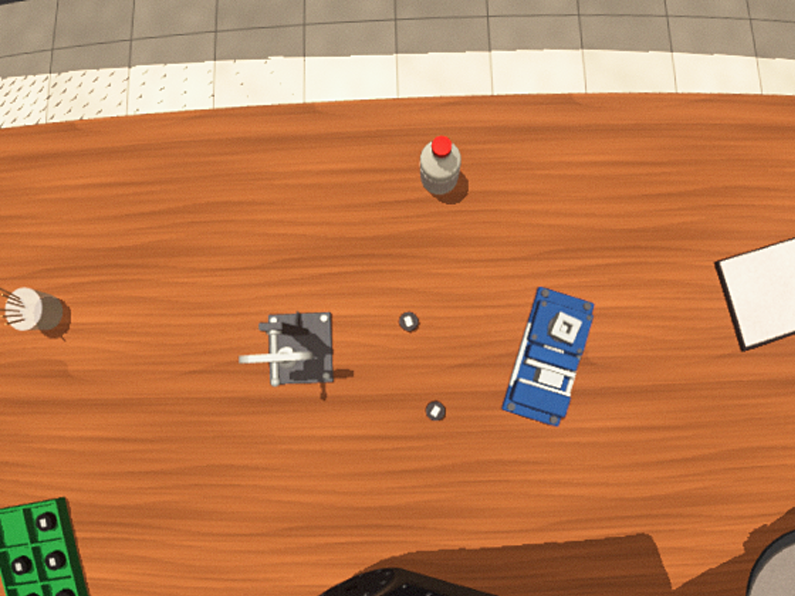

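The scene view shows the vise at (210,375), the stand at (485,260) with the key's handle at (480,197), mounts at (318,292) and (379,352), and the bottle at (417,490). In the top view the spindle head is at (566,327), the handle spans (238–312,357) and the post is near (287,326). Next I'll take enlarged crops.

```bash
python3 - <<'E'
from h import *
import pickle
C=pickle.load(open('c0.pkl','rb'))
def cr(n,x,y,w,h,s): return cv2.resize(C[n]['frame'][y:y+h,x:x+w,::-1],(w*s,h*s),interpolation=cv2.INTER_CUBIC)
A=cr('top',345,195,80,110,5); B=cr('top',160,210,80,70,5)
D=cr('scene',295,115,80,120,5)
im=np.zeros((600,800,3),np.uint8); im[:550,:400]=A; im[:600,400:]=D
cv2.imwrite('pics/m1.png',im)
im=np.zeros((600,800,3),np.uint8); im[:350,:400]=B; im[:500,400:]=cr('scene',112,210,80,100,5)
cv2.imwrite('pics/m2.png',im)
E
```

```text
(no output)
```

View pics/m1.png

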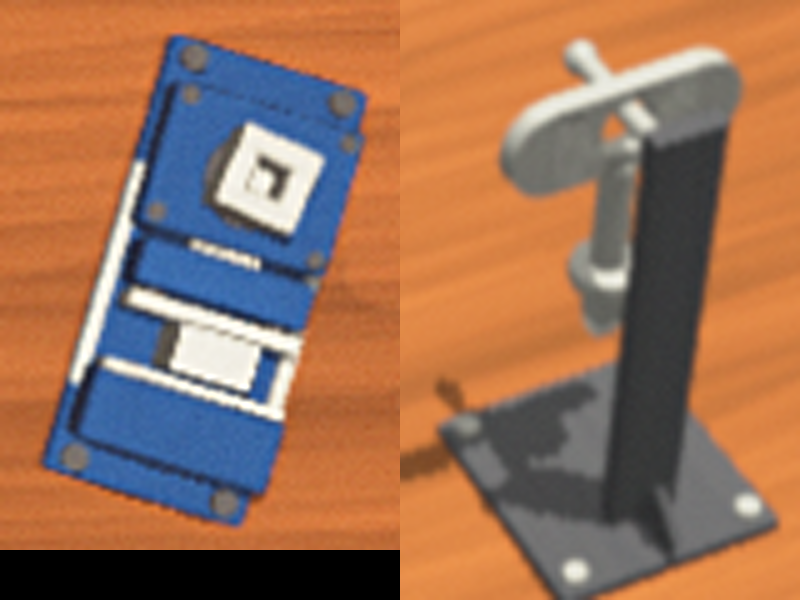

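View pics/m2.png

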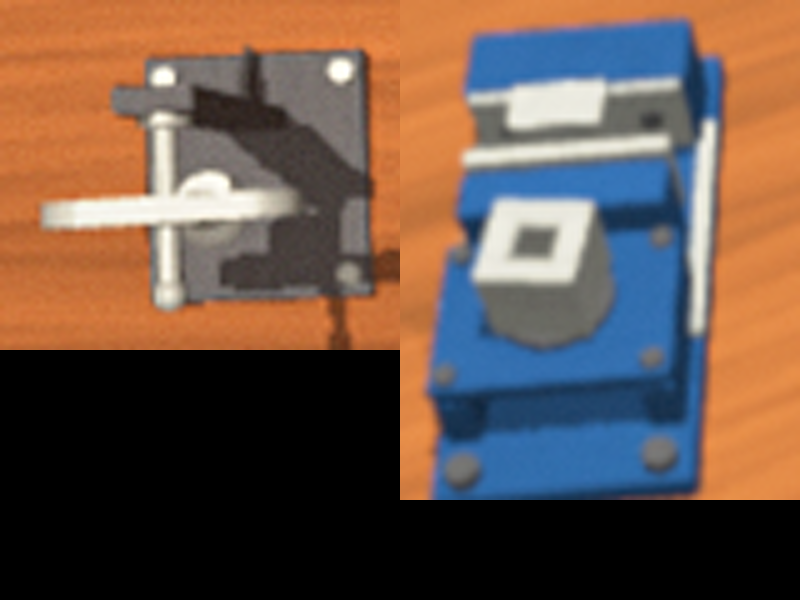

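Top crop: the spindle head's corners are about (247,122), (326,152), (290,240) and (216,210). The peg runs from (168,118) to its ball at (168,293), and the handle from (42,215) to (300,200). The scene crop shows the head's top at (475–597,198–283). Next I'll measure these.

```bash
python3 - <<'E'
from h import *
import pickle
C=pickle.load(open('c0.pkl','rb'))
T=C['top'];S=C['scene']
def rect(c,x0,y0,x1,y1,cen,z,th):
    f=c['frame'][y0:y1,x0:x1].astype(int); s=4
    g=cv2.resize(f.min(2).astype(np.float32),None,fx=s,fy=s,interpolation=cv2.INTER_CUBIC)
    m=(g>th).astype(np.uint8); cs,_=cv2.findContours(m,cv2.RETR_EXTERNAL,cv2.CHAIN_APPROX_NONE)
    k=[q for q in cs if cv2.pointPolygonTest(q,cen_(cen,x0,y0,s),False)>=0]
    q=max(k or cs,key=cv2.contourArea)[:,0,:]
    return np.array([onz(c,(u+.5)/s-.5+x0,(v+.5)/s-.5+y0,z)[:2] for u,v in q],np.float32)
def cen_(c,x0,y0,s): return (float((c[0]-x0)*s),float((c[1]-y0)*s))
f=lambda x,y,ox,oy:((x+.5)/5-.5+ox,(y+.5)/5-.5+oy)
for c,b,cen in((T,(383,215,415,246),f(270,150,345,195)),(S,(124,246,157,270),f(500,270,32,210))):
    for th in(150,175,200):
        P=rect(c,*b,cen,82,th); print('head',th,cv2.minAreaRect(P))
# stand: foot
print('peg top@185 tip,base',[onz(T,*f(*p,160,210),185).round(1) for p in((168,299),(168,118))])
print('handle@196 ends',[onz(T,*f(*p,160,210),196).round(1) for p in((42,215),(304,200),(180,205))])
print('foot@6',[onz(T,*f(*p,160,210),6).round(1) for p in((147,52),(366,50),(374,293),(155,302))])
print('foot scene@6',[onz(S,*f(*p,215,115),6).round(1) for p in((440,430),(775,522),(565,598))])
# ball tip two-view
o=tri([ray(T,*f(168,293,160,210)),ray(S,*f(580,52,215,115))]);print('ball',o)
print('handle L end tri',tri([ray(T,*f(45,215,160,210)),ray(S,*f(520,150,215,115))]))
print('vise@14?',[onz(T,*f(*p,345,195),10).round(1) for p in((172,35),(367,95),(45,467),(242,525))])
for n,c,p in(('a',T,(435,410)),('b',T,(409,321)),('bottle',T,(440,160))): print(n,onz(c,p[0]/1.42,p[1]/1.42,18).round(0))
E
```

```text
head 150 ((568.4502563476562, -215.29281616210938), (35.38057327270508, 35.37083435058594), 63.494544982910156)
head 175 ((568.4698486328125, -215.3100128173828), (34.5836296081543, 34.50691223144531), 63.5958251953125)
head 200 ((568.448974609375, -215.30824279785156), (33.689491271972656, 33.56590270996094), 63.76301956176758)
head 150 ((565.2743530273438, -214.67127990722656), (35.71429443359375, 36.019325256347656), 63.5446891784668)
head 175 ((565.2160034179688, -214.68792724609375), (34.475128173828125, 34.07063293457031), 63.43964385986328)
head 200 ((565.0308837890625, -214.55093383789062), (32.91303634643555, 32.39427185058594), 63.558990478515625)
peg top@185 tip,base [array([503.8, 184.2, 185. ]), array([570.3, 183.1, 185. ])]
handle@196 ends [array([535.6, 228.1, 196. ]), array([538.7, 131.1, 196. ]), array([538.1, 176.6, 196. ])]
foot@6 [array([608.5, 233.4,   6. ]), array([606.4, 134.2,   6. ]), array([498.7, 133. ,   6. ]), array([496.8, 231.5,   6. ])]
foot scene@6 [array([497.7, 135.1,   6. ]), array([601.5, 234.6,   6. ]), array([601.2, 138.5,   6. ])]
ball [506.11498626 182.2882413  192.26715371]
handle L end tri [523.91164799 193.56136141 170.78160225]
vise@14? [array([ 635.8, -190.6,   10. ]), array([ 606.5, -276.3,   10. ]), array([ 448.4, -127.2,   10. ]), array([ 420.1, -212.7,   10. ])]
a [451. -24.  18.]
b [588.  12.  18.]
bottle [840. -45.  18.]
```

>>> drive_tool([
  {"jaw":1,"travel":[0,0,-0.04],"twist":0},
  {"jaw":1,"travel":[0,0,-0.08],"twist":0},
  {"jaw":1,"travel":[0.549,-0.518,-0.085],"twist":-1.13},
  {"jaw":1,"travel":[0.549,-0.518,-0.085],"twist":-1.13},
  {"jaw":1,"travel":[0.549,-0.518,-0.085],"twist":-1.13},
  {"jaw":1,"travel":[0.549,-0.518,-0.085],"twist":-1.13},
  {"jaw":1,"travel":[0.549,-0.518,-0.085],"twist":-1.13},
  {"jaw":1,"travel":[0.549,-0.518,-0.085],"twist":-1.13},
])

```text
t: 0.82
eef_pos: [366.5, -321.1, 296.2]
tcp_rot: [-3.142, -0.0, 1.223]
ft_force: [0.4, -0.2, 0.2]
opening: 0.997
grip_force: 0.0
```

```bash
cat >> h.py <<'E'
def go(x,y,z,psi):
    s=state();p=s['eef_pos'];yw=s['tcp_rot'][2];d=np.array([x,y])-p[:2];c,n=np.cos(yw),np.sin(yw)
    tw=-((psi-yw+np.pi)%(2*np.pi)-np.pi)
    print('t',round(s['t'],2),'at',np.round(p,1),'rot',np.round(s['tcp_rot'],3),'j6',round(s['joints'][5],2),'op',round(s['opening'],3),'F',np.round(s['ft_force'],1),'grip',round(s['grip_force'],1))
    print('TRAVEL m',np.round([(d[0]*c+d[1]*n)/1e3,(d[0]*n-d[1]*c)/1e3,(p[2]-z)/1e3],4),'twist',round(tw,3))
E
python3 -c "
from h import *
go(538,152,290,1.6)"
```

```text
t 0.82 at [ 366.5 -321.1  296.2] rot [-3.142 -0.     1.223] j6 -0.51 op 0.997 F [ 0.4 -0.2  0.2] grip 0.0
TRAVEL m [ 5.032e-01 -3.000e-04  6.200e-03] twist -0.377
```

>>> drive_tool([
  {"jaw":1,"travel":[0.503,0,0.006],"twist":-0.377},
  {"jaw":1,"travel":[0.503,0,0.006],"twist":-0.377},
  {"jaw":1,"travel":[0.503,0,0.006],"twist":-0.377},
  {"jaw":1,"travel":[0.503,0,0.006],"twist":-0.377},
  {"jaw":1,"travel":[0.503,0,0.006],"twist":-0.377},
  {"jaw":1,"travel":[0.503,0,0.006],"twist":-0.377},
  {"jaw":1,"travel":[0.503,0,0.006],"twist":-0.377},
  {"jaw":1,"travel":[0.503,0,0.006],"twist":-0.377},
])

```text
t: 1.48
eef_pos: [482.2, -8.3, 292.4]
tcp_rot: [3.141, 0.0, 1.594]
ft_force: [0.6, -1.0, -0.2]
opening: 1.0
grip_force: 0.0
```

```bash
python3 -c "
from h import *
go(538,152,290,1.6)"
```

```text
t 1.48 at [482.2  -8.3 292.4] rot [3.141 0.    1.594] j6 -0.18 op 1.0 F [ 0.6 -1.  -0.2] grip 0.0
TRAVEL m [0.159  0.0595 0.0024] twist -0.006
```

>>> drive_tool([
  {"jaw":1,"travel":[0.159,0.0595,0.002],"twist":-0.006},
  {"jaw":1,"travel":[0.159,0.0595,0.002],"twist":-0.006},
  {"jaw":1,"travel":[0.159,0.0595,0.002],"twist":-0.006},
  {"jaw":1,"travel":[0.159,0.0595,0.002],"twist":-0.006},
  {"jaw":1,"travel":[0.159,0.0595,0.002],"twist":-0.006},
  {"jaw":1,"travel":[0.159,0.0595,0.002],"twist":-0.006},
  {"jaw":1,"travel":[0.159,0.0595,0.002],"twist":-0.006},
])

```text
t: 2.07
eef_pos: [537.5, 149.7, 289.9]
tcp_rot: [-3.141, 0.0, 1.601]
ft_force: [-0.7, -0.6, 0.6]
opening: 1.002
grip_force: 0.0
```

```bash
python3 - <<'E'
from h import *
import pickle
go(538,152,160,1.6)
W=read_camera('wrist');S=read_camera('scene');pickle.dump((W,S),open('c1.pkl','wb'))
save(W,'w1.png',s=1.42)
E
```

```text
t 2.07 at [537.5 149.7 289.9] rot [-3.141  0.     1.601] j6 0.12 op 1.002 F [-0.7 -0.6  0.6] grip 0.0
TRAVEL m [0.0022 0.0006 0.1299] twist 0.001
```

View pics/w1.png

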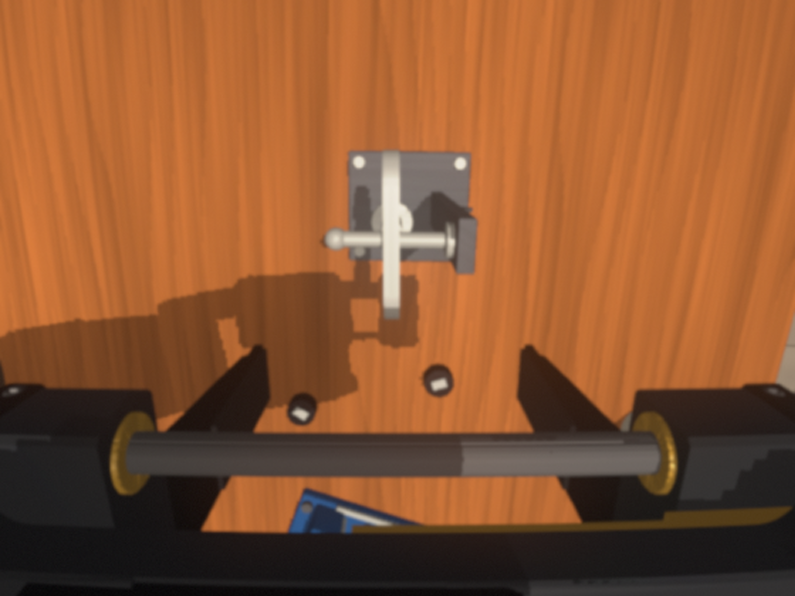

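The wrist view shows the handle as a vertical strip, columns 383–400 and rows 152–318, centred between the fingers. The peg crosses it at row 240, from the ball at (335,240) to the post at (465,245).

```bash
python3 - <<'E'
from h import *
import pickle
W,S=pickle.load(open('c1.pkl','rb'));T=pickle.load(open('c0.pkl','rb'))['top']
k=1.42
print('ends@178.5',[onz(W,u/k,v/k,178.5).round(1) for u,v in((391,151),(392,319))])
print('top line@196',[onz(W,u/k,v/k,196).round(1) for u,v in((391,180),(391.5,240),(392,300))])
print('peg@185',[onz(W,u/k,v/k,185).round(1) for u,v in((325,240),(340,240),(446,240))])
f=lambda x,y,ox,oy:((x+.5)/5-.5+ox,(y+.5)/5-.5+oy)
print('tri ball',tri([ray(W,335/k,240/k),ray(T,*f(168,293,160,210))]))
print('top ends@178',[onz(T,*f(*p,160,210),178.5).round(1) for p in((42,215),(304,200))])
E
```

```text
ends@178.5 [array([533.1, 231.1, 178.5]), array([536.6, 133.1, 178.5])]
top line@196 [array([533.6, 216.2, 196. ]), array([534.8, 184.3, 196. ]), array([536.1, 150.3, 196. ])]
peg@185 [array([497.2, 181.3, 185. ]), array([505.7, 181.6, 185. ]), array([565.7, 183.4, 185. ])]
tri ball [505.00488171 182.63312877 192.96300502]
top ends@178 [array([535.7, 233.1, 178.5]), array([538.9, 134. , 178.5])]
```

>>> drive_tool([
  {"jaw":1,"travel":[0.002,0,0.035],"twist":-0.006},
  {"jaw":1,"travel":[0.002,0,0.07],"twist":-0.006},
  {"jaw":1,"travel":[0.002,0,0.105],"twist":-0.006},
  {"jaw":1,"travel":[0.002,0,0.13],"twist":-0.006},
  {"jaw":1,"travel":[0.002,0,0.13],"twist":-0.006},
  {"jaw":0.5,"travel":[0.002,0,0.13],"twist":-0.006},
  {"jaw":0.3,"travel":[0.002,0,0.13],"twist":-0.006},
  {"jaw":0.2,"travel":[0.002,0,0.13],"twist":-0.006},
])

```text
t: 2.83
eef_pos: [538.7, 151.6, 162.3]
tcp_rot: [3.138, -0.0, 1.605]
ft_force: [0.0, 0.6, -0.5]
opening: 0.847
grip_force: 0.0
```

>>> drive_tool([
  {"jaw":0.15,"travel":[0,0,0],"twist":0},
  {"jaw":0.1,"travel":[0,0,0],"twist":0},
  {"jaw":0,"travel":[0,0,0],"twist":0},
  {"jaw":0,"travel":[0,0,0],"twist":0},
  {"jaw":0,"travel":[0,0,0],"twist":0},
  {"jaw":0,"travel":[0,0,0],"twist":0},
])

```text
t: 3.33
eef_pos: [537.8, 151.9, 160.4]
tcp_rot: [3.142, 0.0, 1.606]
ft_force: [-0.5, -0.4, -0.3]
opening: 0.427
grip_force: 0.0
```

>>> drive_tool([
  {"jaw":0,"travel":[0,0,0],"twist":0},
  {"jaw":0,"travel":[0,0,0],"twist":0},
  {"jaw":0,"travel":[0,0,0],"twist":0},
  {"jaw":0,"travel":[0,0,0],"twist":0},
  {"jaw":0,"travel":[0,0,0],"twist":0},
  {"jaw":0,"travel":[0,0,0],"twist":0},
  {"jaw":0,"travel":[0,0,0],"twist":0},
  {"jaw":0,"travel":[0,0,0],"twist":0},
])

```text
t: 4.0
eef_pos: [537.7, 151.9, 160.3]
tcp_rot: [-3.141, 0.0, 1.606]
ft_force: [-1.6, 0.0, -0.9]
opening: 0.096
grip_force: 30.0
```

>>> drive_tool([
  {"jaw":0,"travel":[0,0,-0.003],"twist":0},
  {"jaw":0,"travel":[0,0,-0.0065],"twist":0},
  {"jaw":0,"travel":[0,0,-0.0065],"twist":0},
  {"jaw":0,"travel":[0,0,-0.0065],"twist":0},
])

```text
t: 4.33
eef_pos: [537.8, 151.9, 167.0]
tcp_rot: [3.141, 0.0, 1.606]
ft_force: [0.2, -0.1, -3.5]
opening: 0.094
grip_force: 30.0
```

```bash
python3 - <<'E'
from h import *
import pickle
go(538,152,160,1.606)
W=read_camera('wrist');S=read_camera('scene');pickle.dump((W,S),open('c2.pkl','wb'))
im=np.zeros((600,800,3),np.uint8)
im[:420]=cv2.resize(W['frame'][60:270,80:480,::-1],(800,420),interpolation=cv2.INTER_CUBIC)
a=cv2.resize(S['frame'][100:190,280:400,::-1],(240,180)); im[420:,:240]=a
cv2.imwrite('pics/w2.png',im)
E
```

```text
t 4.33 at [537.8 151.9 167. ] rot [3.141 0.    1.606] j6 0.12 op 0.094 F [ 0.2 -0.1 -3.5] grip 30.0
TRAVEL m [0.0001 0.0002 0.007 ] twist -0.0
```

View pics/w2.png

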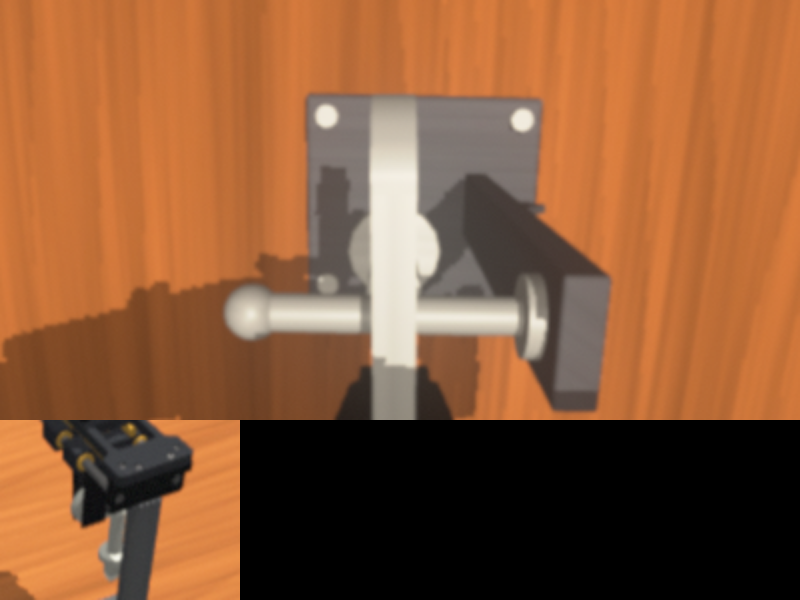

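The wrist view shows the key gripped between the pads, peg still through the eye: ball at (250,312), collar at (395,248). The weight (3.5 N) is off the peg, so I'll slide it off.

>>> drive_tool([
  {"jaw":0,"travel":[0,-0.012,0],"twist":0},
  {"jaw":0,"travel":[0,-0.026,0],"twist":0},
  {"jaw":0,"travel":[0,-0.04,0],"twist":0},
  {"jaw":0,"travel":[0,-0.054,0],"twist":0},
  {"jaw":0,"travel":[0,-0.066,0],"twist":0},
  {"jaw":0,"travel":[0,-0.075,0],"twist":0},
  {"jaw":0,"travel":[0,-0.075,0],"twist":0},
])

```text
t: 5.02
eef_pos: [461.4, 149.2, 166.8]
tcp_rot: [-3.141, 0.0, 1.606]
ft_force: [1.3, 1.1, -2.9]
opening: 0.089
grip_force: 30.0
```

```bash
python3 - <<'E'
from h import *
import pickle
W,S=pickle.load(open('c2.pkl','rb'))
print('collar@117',onz(W,277.5,184.2,117), 'handle far end@185',onz(W,395/2+80,95/2+60,185))
go(0,0,0,0)
E
```

```text
collar@117 [536.51123011 183.88909502 117.        ] handle far end@185 [534.62221352 231.61467565 185.        ]
t 5.02 at [461.4 149.2 166.8] rot [-3.141  0.     1.606] j6 0.14 op 0.089 F [ 1.3  1.1 -2.9] grip 30.0
TRAVEL m [-0.1328 -0.4664  0.1668] twist 1.606
```

>>> drive_tool([
  {"jaw":0,"travel":[-0.01,0,-0.015],"twist":0},
  {"jaw":0,"travel":[-0.03,0.005,-0.033],"twist":-0.05},
  {"jaw":0,"travel":[-0.06,0.015,-0.033],"twist":-0.13},
  {"jaw":0,"travel":[-0.09,0.026,-0.033],"twist":-0.22},
  {"jaw":0,"travel":[-0.12,0.036,-0.033],"twist":-0.31},
  {"jaw":0,"travel":[-0.15,0.046,-0.033],"twist":-0.4},
  {"jaw":0,"travel":[-0.18,0.056,-0.033],"twist":-0.49},
  {"jaw":0,"travel":[-0.21,0.066,-0.033],"twist":-0.58},
])

```text
t: 5.68
eef_pos: [537.1, -60.2, 199.8]
tcp_rot: [3.141, 0.001, 2.19]
ft_force: [1.0, 0.2, -2.7]
opening: 0.094
grip_force: 30.0
```

```bash
python3 -c "
from h import *
go(594.7,-228.9,200,2.679)"
```

```text
t 5.68 at [537.1 -60.2 199.8] rot [3.141e+00 1.000e-03 2.190e+00] j6 -0.85 op 0.094 F [ 1.   0.2 -2.7] grip 30.0
TRAVEL m [-0.1708 -0.0511 -0.0002] twist -0.489
```

>>> drive_tool([
  {"jaw":0,"travel":[-0.03,-0.009,0],"twist":-0.08},
  {"jaw":0,"travel":[-0.06,-0.018,0],"twist":-0.17},
  {"jaw":0,"travel":[-0.09,-0.027,0],"twist":-0.26},
  {"jaw":0,"travel":[-0.12,-0.036,0],"twist":-0.35},
  {"jaw":0,"travel":[-0.15,-0.045,0],"twist":-0.43},
  {"jaw":0,"travel":[-0.171,-0.051,0],"twist":-0.489},
  {"jaw":0,"travel":[-0.171,-0.051,0],"twist":-0.489},
  {"jaw":0,"travel":[-0.171,-0.051,0],"twist":-0.489},
])

```text
t: 6.35
eef_pos: [593.4, -228.6, 199.1]
tcp_rot: [3.142, -0.0, 2.672]
ft_force: [-0.5, 0.3, -3.4]
opening: 0.094
grip_force: 30.0
```

```bash
python3 - <<'E'
from h import *
import pickle
go(594.7,-228.9,200,2.679)
W=read_camera('wrist');S=read_camera('scene');T=read_camera('top');pickle.dump((W,S,T),open('c3.pkl','wb'))
im=np.zeros((600,800,3),np.uint8)
im[:300,:400]=W['frame'][60:360,80:480,::-1]
im[:600,400:]=cv2.resize(S['frame'][160:280,100:180,::-1],(400,600),interpolation=cv2.INTER_CUBIC)
im[300:600,:400]=cv2.resize(T['frame'][190:265,350:450,::-1],(400,300),interpolation=cv2.INTER_CUBIC)
cv2.imwrite('pics/w3.png',im)
E
```

```text
t 6.35 at [ 593.4 -228.6  199.1] rot [ 3.142 -0.     2.672] j6 -1.57 op 0.094 F [-0.5  0.3 -3.4] grip 30.0
TRAVEL m [-0.0013  0.0003 -0.0009] twist -0.007
```

View pics/w3.png

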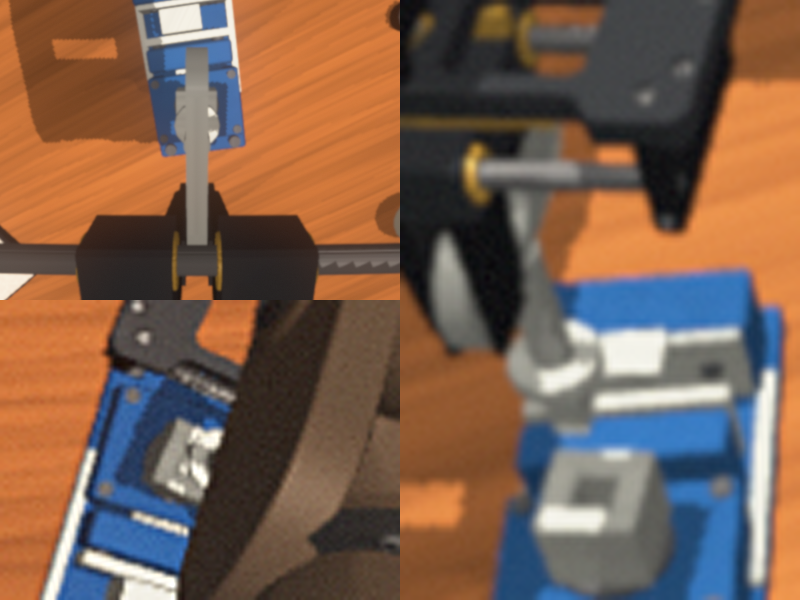

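The wrist crop shows the collar at about (198,122), over the head. The scene crop has the collar centre near (557,370), the tang tip near (572,428), and the head's top face at (537–665,450–530). I'll compare these with the expected projections.

```bash
python3 - <<'E'
from h import *
import pickle
W,S,T=pickle.load(open('c3.pkl','rb'));C=pickle.load(open('c0.pkl','rb'))
s=state();p=np.array(s['eef_pos']);y=s['tcp_rot'][2]
tx=np.array([np.cos(y),np.sin(y),0]);b=p+31*tx;b[2]=p[2]-85.8
print('key axis exp',b)
sc=lambda X:(5*(proj(S,X)-[100,160]+.5)-.5+[400,0]).round(0)
wr=lambda X:(proj(W,X)-[80,60]).round(1)
for h in(0,28,36,84):print(h,sc(b+[0,0,h]),wr(b+[0,0,h]))
u,v=np.array([np.cos(y-np.pi/2),np.sin(y-np.pi/2),0]),tx
for q in((4,4),(4,-4),(-4,-4),(-4,4)):print('tang',sc(b+q[0]*u+q[1]*v))
for sg in(-1,1): print('collar edges wr',wr(b+[0,0,36]+sg*15*u),wr(b+[0,0,36]+sg*15*v), 'sc',sc(b+[0,0,36]+sg*np.array([0,15,0])),sc(b+[0,0,36]+sg*np.array([15,0,0])))
for X in((567,-215,82),):print('socket',sc(X),wr(X))
h=np.array([567,-215,82.])
for q in((17,17),(17,-17),(-17,-17),(-17,17)):print('head',sc(h+q[0]*u+q[1]*v),wr(h+q[0]*u+q[1]*v))
E
```

```text
key axis exp [ 565.40450139 -212.69998067  113.93385417]
0 [578. 430.] [199.7 115.5]
28 [559. 375.] [200.  123.2]
36 [553. 359.] [200.2 125.7]
84 [516. 258.] [201.1 145.5]
tang [593. 420.]
tang [587. 439.]
tang [563. 439.]
tang [569. 420.]
collar edges wr [177.1 125.7] [200.1 147.9] sc [506. 374.] [542. 327.]
collar edges wr [223.2 125.7] [200.2 102.7] sc [599. 344.] [563. 392.]
socket [594. 494.] [197.8 111.4]
head [654. 456.] [218.3  91.1]
head [632. 535.] [217.7 131.1]
head [532. 533.] [177.9 131.2]
head [557. 453.] [177.2  91.1]
```

```bash
python3 - <<'E'
from h import *
import pickle
W,S,T=pickle.load(open('c3.pkl','rb'))
g=W['frame'].astype(int)
for v in(150,155,160,165,178,182,186,215): 
    r=g[v,248:306]; print(v,' '.join('%d%s'%(x.mean(),'b' if x[2]-x[0]>40 else 'o' if x[0]-x[2]>40 else '') for x in r))
print([ '%d'%g[v,286].mean() for v in range(140,205)])
E
```

```text
150 76b 77b 76b 77b 77b 77b 79b 84 96 103 104 104 104 104 105 105 113 129 143 148 150 149 150 150 150 149 150 150 150 149 149 149 150 149 148 149 150 149 148 143 131 117 109 109 108 109 107 106 97 88 81 79b 80b 80b 79b 79 80 82b
155 76b 77b 77b 77b 77b 77b 85b 105 130 143 145 146 145 144 145 145 145 145 146 147 147 147 147 148 146 147 146 146 147 147 147 146 146 146 147 146 146 146 145 145 143 142 141 141 141 141 140 135 122 99 84 80b 79b 80b 80b 80b 80b 81b
160 76b 77b 77b 77b 77b 77b 82 102 129 143 147 146 147 147 146 147 147 148 148 148 148 149 148 149 148 146 146 144 144 144 144 145 146 146 147 147 147 148 149 147 146 145 144 144 144 143 142 138 120 97 83 79 79b 79b 78b 79b 79b 82b
165 76b 76b 77b 76b 77b 78 83 102 130 143 148 149 148 147 142 136 134 139 145 148 148 148 148 147 147 146 145 145 144 144 144 145 145 146 146 146 148 147 147 144 137 134 137 140 143 144 143 139 122 98 83 79 79 79 79 79b 79 81b
178 77b 77b 77b 78b 77b 78b 83 101 124 138 142 142 142 142 142 142 142 144 146 147 147 147 147 147 146 145 143 143 142 142 143 144 143 144 145 145 146 146 146 144 142 142 140 139
[... 546 characters left out ...]
116o 118o 122o 126o 128o 126o 126o 124o 125o 128o 132o 135o 138o 141o 142 142 143 144 143 143 140 140 139 138 138 139 139 141 142 142 142 142 142 142 141o 138o 133o 132o 130o 130o 128o 128o 127o 126o 127o 128o 127o 128o 129o 130o 133o 134o 136o
['139', '140', '141', '143', '142', '146', '149', '150', '151', '150', '148', '147', '146', '146', '146', '145', '146', '146', '148', '148', '149', '148', '147', '148', '148', '147', '148', '149', '149', '151', '151', '151', '150', '150', '149', '149', '147', '146', '146', '146', '146', '146', '146', '146', '146', '146', '145', '145', '145', '145', '146', '146', '145', '145', '143', '144', '143', '143', '144', '144', '143', '144', '143', '143', '143']
```

```bash
python3 - <<'E'
from h import *
import pickle
W,S,T=pickle.load(open('c3.pkl','rb'))
g=W['frame'].astype(float).mean(2)
for v in range(166,208,2):
    r=g[v]; R=[u for u in range(290,306) if r[u]>112>=r[u+1]]; L=[u for u in range(264,248,-1) if r[u]>118>=r[u-1]]
    print(v,[round(u+(r[u]-112)/(r[u]-r[u+1]),1) for u in R],L)
for u in(254,259,262,292,294,297): print(u,[int(x) for x in g[160:212:2,u]])
E
```

```text
166 [np.float64(296.4)] [256]
168 [np.float64(296.4)] [256]
170 [np.float64(296.2)] [256]
172 [np.float64(296.2)] [257]
174 [np.float64(296.9)] [257]
176 [np.float64(297.6)] [257]
178 [np.float64(297.6)] [256]
180 [np.float64(298.1)] [256]
182 [np.float64(298.5)] [254]
184 [np.float64(298.9)] [254]
186 [np.float64(299.0)] [253]
188 [np.float64(298.7)] [254]
190 [np.float64(298.8)] [254]
192 [np.float64(298.7)] [255]
194 [np.float64(298.4)] [256]
196 [np.float64(297.7)] [258]
198 [np.float64(297.3), np.float64(305.8)] [260]
200 [np.float64(294.2), np.float64(306.0)] [261]
202 [np.float64(292.4)] [262]
204 [np.float64(290.4)] [263]
206 [np.float64(293.5)] [263]
254 [82, 82, 82, 82, 81, 79, 79, 78, 80, 83, 98, 119, 126, 128, 124, 120, 115, 99, 81, 79, 78, 88, 93, 96, 112, 114]
259 [146, 150, 149, 148, 144, 131, 129, 140, 143, 142, 143, 146, 144, 144, 146, 148, 147, 143, 137, 117, 88, 99, 111, 112, 112, 114]
262 [146, 149, 148, 133, 126, 142, 147, 145, 144, 142, 143, 145, 145, 144, 147, 147, 147, 144, 141, 140, 131, 118, 116, 117, 117, 115]
292 [144, 146, 144, 140, 151, 211, 234, 225, 163, 138, 138, 141, 140, 139, 144, 169, 222, 231, 228, 224, 192, 122, 95, 112, 114, 118]
294 [142, 145, 145, 143, 141, 149, 194, 200, 154, 138, 139, 140, 140, 139, 143, 187, 229, 230, 225, 187, 116, 86, 98, 111, 113, 125]
297 [97, 99, 99, 98, 97, 95, 91, 108, 130, 123, 130, 137, 137, 137, 143, 168, 188, 178, 132, 112, 107, 112, 114, 115, 112, 124]
```

>>> drive_tool([
  {"jaw":0,"travel":[-0.002,-0.0005,0.01],"twist":-0.005},
  {"jaw":0,"travel":[-0.002,-0.0005,0.02],"twist":-0.005},
  {"jaw":0,"travel":[-0.002,-0.0005,0.029],"twist":-0.005},
  {"jaw":0,"travel":[-0.002,-0.0005,0.032],"twist":-0.005},
  {"jaw":0,"travel":[-0.002,-0.0005,0.035],"twist":-0.005},
  {"jaw":0,"travel":[-0.002,-0.0005,0.037],"twist":-0.005},
  {"jaw":0,"travel":[-0.002,-0.0005,0.037],"twist":-0.005},
])

```text
t: 7.08
eef_pos: [594.6, -228.7, 162.4]
tcp_rot: [-3.141, -0.0, 2.68]
ft_force: [0.5, -0.3, -2.8]
opening: 0.093
grip_force: 30.0
```

>>> drive_tool([
  {"jaw":0,"travel":[0,0,0.002],"twist":0},
  {"jaw":0,"travel":[0,0,0.004],"twist":0},
  {"jaw":0,"travel":[0,0,0.006],"twist":0},
  {"jaw":0,"travel":[0,0,0.007],"twist":0},
  {"jaw":0,"travel":[0,0,0.007],"twist":0},
])

```text
t: 7.5
eef_pos: [594.7, -228.8, 155.6]
tcp_rot: [-3.142, 0.0, 2.68]
ft_force: [0.9, 0.3, -3.4]
opening: 0.09
grip_force: 30.0
```

>>> drive_tool([
  {"jaw":0,"travel":[0,0,0.002],"twist":0},
  {"jaw":0,"travel":[0,0,0.004],"twist":0},
  {"jaw":0,"travel":[0,0,0.006],"twist":0},
  {"jaw":0,"travel":[0,0,0.008],"twist":0},
  {"jaw":0,"travel":[0,0,0.01],"twist":0},
  {"jaw":0,"travel":[0,0,0.01],"twist":0},
])

```text
t: 8.0
eef_pos: [594.7, -228.8, 145.4]
tcp_rot: [-3.142, -0.0, 2.68]
ft_force: [0.4, -0.7, -3.7]
opening: 0.089
grip_force: 30.0
```

>>> drive_tool([
  {"jaw":0,"travel":[0,0,0.002],"twist":0},
  {"jaw":0,"travel":[0,0,0.004],"twist":0},
  {"jaw":0,"travel":[0,0,0.005],"twist":0},
  {"jaw":0,"travel":[0,0,0.0055],"twist":0},
  {"jaw":0,"travel":[0,0,0.0055],"twist":0},
])

```text
t: 8.42
eef_pos: [594.7, -228.7, 140.2]
tcp_rot: [-3.142, 0.0, 2.68]
ft_force: [1.7, 0.1, -3.8]
opening: 0.091
grip_force: 30.0
```

>>> drive_tool([
  {"jaw":0.15,"travel":[0,0,0],"twist":0},
  {"jaw":0.3,"travel":[0,0,0],"twist":0},
  {"jaw":0.35,"travel":[0,0,0],"twist":0},
  {"jaw":0.35,"travel":[0,0,0],"twist":0},
  {"jaw":0.35,"travel":[0,0,0],"twist":0},
  {"jaw":0.35,"travel":[0,0,0],"twist":0},
  {"jaw":0.35,"travel":[0,0,0],"twist":0},
  {"jaw":0.35,"travel":[0,0,0],"twist":0},
])

```text
t: 9.08
eef_pos: [594.7, -228.8, 140.3]
tcp_rot: [-3.142, 0.0, 2.68]
ft_force: [0.4, -0.1, 0.4]
opening: 0.347
grip_force: 0.0
```

```bash
python3 - <<'E'
from h import *
import pickle
go(567,-215,150,2.68)
W=read_camera('wrist');S=read_camera('scene');pickle.dump((W,S),open('c4.pkl','wb'))
im=np.zeros((600,800,3),np.uint8)
im[:300,:400]=W['frame'][60:360,80:480,::-1]
im[:600,400:]=cv2.resize(S['frame'][180:300,100:180,::-1],(400,600),interpolation=cv2.INTER_CUBIC)
cv2.imwrite('pics/w4.png',im)
E
```

```text
t 9.08 at [ 594.7 -228.8  140.3] rot [-3.142  0.     2.68 ] j6 -1.58 op 0.347 F [ 0.4 -0.1  0.4] grip 0.0
TRAVEL m [ 0.0309 -0.     -0.0097] twist -0.0
```

View pics/w4.png

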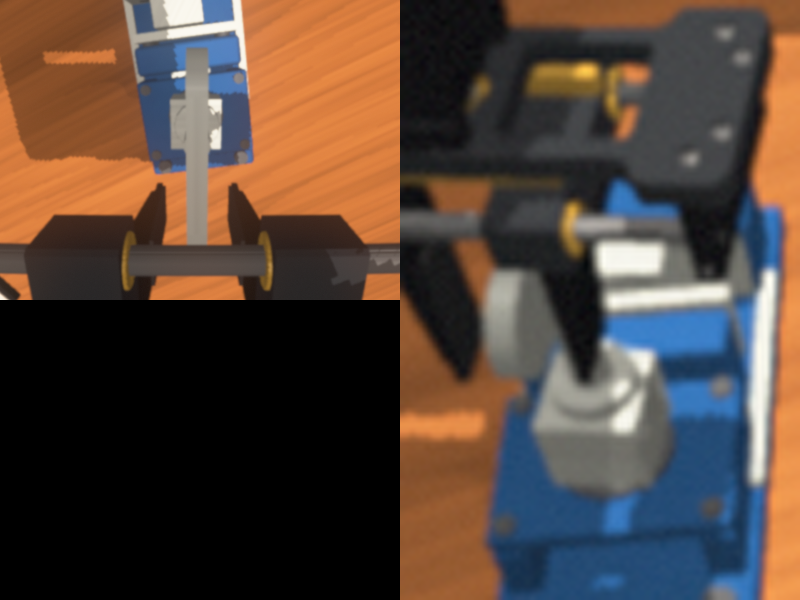

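The key stands home with its collar on the head (scene crop about (605,385)) and the fingers clear. Next I'll centre over the handle and grip.

>>> drive_tool([
  {"jaw":0.35,"travel":[0.015,0,0],"twist":0},
  {"jaw":0.35,"travel":[0.031,0,0],"twist":0},
  {"jaw":0.3,"travel":[0.031,0,0],"twist":0},
  {"jaw":0,"travel":[0.031,0,0],"twist":0},
  {"jaw":0,"travel":[0.031,0,0],"twist":0},
  {"jaw":0,"travel":[0.031,0,0],"twist":0},
  {"jaw":0,"travel":[0.031,0,0],"twist":0},
  {"jaw":0,"travel":[0.031,0,0],"twist":0},
])

```text
t: 9.85
eef_pos: [567.5, -215.2, 140.3]
tcp_rot: [-3.142, 0.001, 2.68]
ft_force: [1.6, 0.3, 0.3]
opening: 0.09
grip_force: 30.0
```

>>> drive_tool([
  {"jaw":0,"travel":[0,0,0],"twist":0},
  {"jaw":0,"travel":[0,0,0],"twist":0},
  {"jaw":0,"travel":[0,0,0],"twist":0},
])

```text
t: 10.1
eef_pos: [567.3, -215.1, 140.3]
tcp_rot: [-3.142, 0.001, 2.68]
ft_force: [2.7, -1.0, -1.9]
opening: 0.093
grip_force: 30.0
```

Gripped, with no large side force. Now turning clockwise.

>>> drive_tool([
  {"jaw":0,"travel":[0,0,0],"twist":0.07},
  {"jaw":0,"travel":[0,0,0],"twist":0.14},
  {"jaw":0,"travel":[0,0,0],"twist":0.22},
  {"jaw":0,"travel":[0,0,0],"twist":0.3},
  {"jaw":0,"travel":[0,0,0],"twist":0.38},
  {"jaw":0,"travel":[0,0,0],"twist":0.46},
  {"jaw":0,"travel":[0,0,0],"twist":0.54},
  {"jaw":0,"travel":[0,0,0],"twist":0.6},
])

```text
t: 10.77
eef_pos: [567.3, -216.2, 140.4]
tcp_rot: [-3.141, 0.003, 2.076]
ft_force: [1.2, -6.6, -3.1]
opening: 0.092
grip_force: 30.0
```

```bash
python3 -c "
from h import *
go(567.3,-215.1,140.3,2.68-2.85);print(state()['moment'])"
```

```text
t 10.77 at [ 567.3 -216.2  140.4] rot [-3.141e+00  3.000e-03  2.076e+00] j6 -0.98 op 0.092 F [ 1.2 -6.6 -3.1] grip 30.0
TRAVEL m [0.001  0.0006 0.0001] twist 2.246
[-1.77732065 -0.5468813   0.12769914]
```

>>> drive_tool([
  {"jaw":0,"travel":[-0.0009,-0.0005,0],"twist":0.08},
  {"jaw":0,"travel":[-0.0009,-0.0005,0],"twist":0.17},
  {"jaw":0,"travel":[-0.0009,-0.0005,0],"twist":0.26},
  {"jaw":0,"travel":[-0.0009,-0.0005,0],"twist":0.35},
  {"jaw":0,"travel":[-0.0009,-0.0005,0],"twist":0.44},
  {"jaw":0,"travel":[-0.0009,-0.0005,0],"twist":0.53},
  {"jaw":0,"travel":[-0.0009,-0.0005,0],"twist":0.62},
  {"jaw":0,"travel":[-0.0009,-0.0005,0],"twist":0.7},
])

```text
t: 11.43
eef_pos: [566.8, -216.6, 140.3]
tcp_rot: [-3.141, 0.001, 1.376]
ft_force: [-1.5, -4.0, -1.0]
opening: 0.092
grip_force: 30.0
```

>>> drive_tool([
  {"jaw":0,"travel":[0,0,0],"twist":0.08},
  {"jaw":0,"travel":[0,0,0],"twist":0.17},
  {"jaw":0,"travel":[0,0,0],"twist":0.26},
  {"jaw":0,"travel":[0,0,0],"twist":0.35},
  {"jaw":0,"travel":[0,0,0],"twist":0.44},
  {"jaw":0,"travel":[0,0,0],"twist":0.53},
  {"jaw":0,"travel":[0,0,0],"twist":0.62},
  {"jaw":0,"travel":[0,0,0],"twist":0.7},
])

```text
t: 12.1
eef_pos: [566.3, -216.4, 140.3]
tcp_rot: [-3.141, 0.002, 0.676]
ft_force: [-1.9, -2.5, 0.9]
opening: 0.09
grip_force: 30.0
```

```bash
python3 - <<'E'
from h import *
import pickle
go(567.3,-215.1,140.3,2.68-2.85);print(state()['moment'])
S=read_camera('scene');W=read_camera('wrist');pickle.dump((W,S),open('c5.pkl','wb'))
E
```

```text
t 12.1 at [ 566.3 -216.4  140.3] rot [-3.141e+00  2.000e-03  6.760e-01] j6 0.42 op 0.09 F [-1.9 -2.5  0.9] grip 30.0
TRAVEL m [ 0.0016 -0.0004  0.    ] twist 0.846
[-0.66491468  0.5970703   0.09088558]
```

>>> drive_tool([
  {"jaw":0,"travel":[0,0,0],"twist":0.1},
  {"jaw":0,"travel":[0,0,0],"twist":0.2},
  {"jaw":0,"travel":[0,0,0],"twist":0.3},
  {"jaw":0,"travel":[0,0,0],"twist":0.4},
  {"jaw":0,"travel":[0,0,0],"twist":0.5},
  {"jaw":0,"travel":[0,0,0],"twist":0.6},
  {"jaw":0,"travel":[0,0,0],"twist":0.7},
  {"jaw":0,"travel":[0,0,0],"twist":0.78},
])

```text
t: 12.87
eef_pos: [566.2, -215.8, 140.3]
tcp_rot: [-3.141, 0.002, -0.102]
ft_force: [-3.0, -0.1, 2.2]
opening: 0.09
grip_force: 30.0
```

```bash
python3 -c "
from h import *
go(567.3,-215.1,140.3,2.68-2.85);print(state()['moment'])"
```

```text
t 12.87 at [ 566.2 -215.8  140.3] rot [-3.141e+00  2.000e-03 -1.020e-01] j6 1.2 op 0.09 F [-3.  -0.1  2.2] grip 30.0
TRAVEL m [ 0.0011 -0.0008 -0.    ] twist 0.068
[-0.07192919  0.99975012  0.14647239]
```

>>> drive_tool([
  {"jaw":0,"travel":[0,0,0],"twist":0.04},
  {"jaw":0,"travel":[0,0,0],"twist":0.08},
  {"jaw":0,"travel":[0,0,0],"twist":0.12},
  {"jaw":0,"travel":[0,0,0],"twist":0.12},
])

```text
t: 13.2
eef_pos: [566.2, -215.7, 140.3]
tcp_rot: [-3.141, 0.002, -0.219]
ft_force: [-4.6, -0.1, 3.6]
opening: 0.091
grip_force: 30.0
```

```bash
python3 -c "
from h import *
go(567.3,-215.1,140.3,2.68-2.85);print(state()['moment'])"
```

```text
t 13.2 at [ 566.2 -215.7  140.3] rot [-3.141e+00  2.000e-03 -2.190e-01] j6 1.32 op 0.091 F [-4.6 -0.1  3.6] grip 30.0
TRAVEL m [ 0.0009 -0.0008 -0.    ] twist -0.049
[0.09184513 1.18638717 0.08103781]
```

>>> drive_tool([
  {"jaw":0,"travel":[0,0,0],"twist":0.04},
  {"jaw":0,"travel":[0,0,0],"twist":0.08},
  {"jaw":0,"travel":[0,0,0],"twist":0.12},
  {"jaw":0,"travel":[0,0,0],"twist":0.12},
  {"jaw":0,"travel":[0,0,0],"twist":0.12},
])

```text
t: 13.62
eef_pos: [566.3, -215.6, 140.3]
tcp_rot: [-3.142, 0.002, -0.336]
ft_force: [-5.1, 1.6, 4.2]
opening: 0.092
grip_force: 30.0
```

```bash
python3 - <<'E'
from h import *
import pickle
go(567.3,-215.1,140.3,2.68-2.85);print(state()['moment'])
W=read_camera('wrist');S=read_camera('scene');T=read_camera('top');pickle.dump((W,S,T),open('c6.pkl','wb'))
im=np.zeros((600,800,3),np.uint8)
im[:300,:400]=W['frame'][60:360,80:480,::-1]
im[:600,400:]=cv2.resize(S['frame'][180:300,100:180,::-1],(400,600),interpolation=cv2.INTER_CUBIC)
im[300:600,:400]=cv2.resize(T['frame'][210:285,340:440,::-1],(400,300),interpolation=cv2.INTER_CUBIC)
cv2.imwrite('pics/w5.png',im)
E
```

```text
t 13.62 at [ 566.3 -215.6  140.3] rot [-3.142e+00  2.000e-03 -3.360e-01] j6 1.43 op 0.092 F [-5.1  1.6  4.2] grip 30.0
TRAVEL m [ 0.0008 -0.0008 -0.    ] twist -0.166
[0.25579257 1.3321528  0.2669584 ]
```

View pics/w5.png

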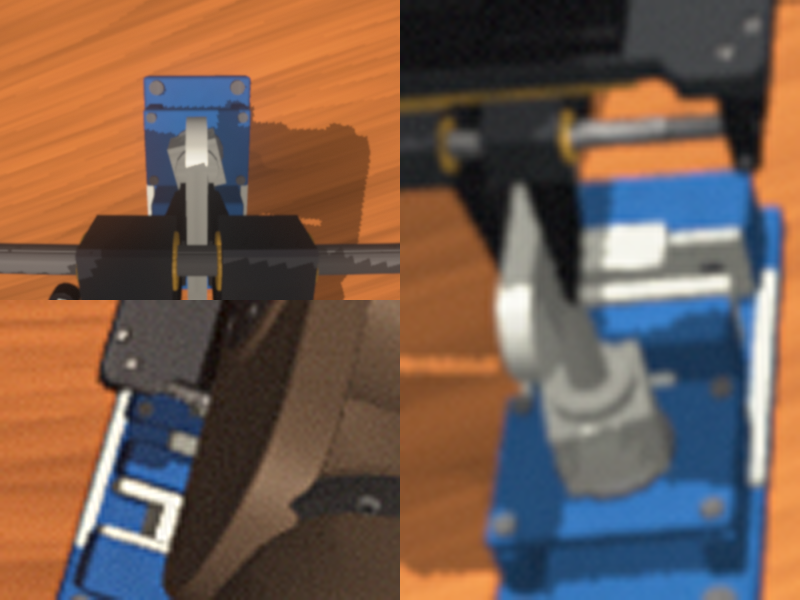

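The jaw plate now lies close to the sample (scene crop (655,285) against the sample at (630,245)). In the wrist crop the head lags the handle by the play. I'll press a little further to confirm the stop.

>>> drive_tool([
  {"jaw":0,"travel":[0,0,0],"twist":0.04},
  {"jaw":0,"travel":[0,0,0],"twist":0.08},
  {"jaw":0,"travel":[0,0,0],"twist":0.08},
  {"jaw":0,"travel":[0,0,0],"twist":0.08},
])

```text
t: 14.1
eef_pos: [566.5, -215.6, 140.3]
tcp_rot: [3.141, 0.001, -0.415]
ft_force: [-4.3, 1.7, 3.3]
opening: 0.099
grip_force: 30.6
```

```bash
python3 - <<'E'
from h import *
import pickle
go(567.3,-215.1,140.3,-.3);print(state()['moment'])
C0=pickle.load(open('c0.pkl','rb'))['scene'];S4=pickle.load(open('c4.pkl','rb'))[1];S6=pickle.load(open('c6.pkl','rb'))[1]
for nm,c in(('0',C0),('4',S4),('6',S6)):
    g=c['frame'][220:250,:,:].astype(int)
    for u in(150,153,156): print(nm,u,[int(x) for x in g[:,u,0]])
E
```

```text
t 14.1 at [ 566.5 -215.6  140.3] rot [ 3.141e+00  1.000e-03 -4.150e-01] j6 1.51 op 0.099 F [-4.3  1.7  3.3] grip 30.6
TRAVEL m [ 0.0005 -0.0008 -0.    ] twist -0.115
[0.34136112 1.29738171 0.6195401 ]
0 150 [54, 50, 54, 52, 56, 114, 200, 234, 236, 235, 234, 234, 235, 232, 190, 126, 103, 136, 207, 234, 214, 149, 94, 63, 54, 55, 54, 54, 53, 84]
0 153 [48, 53, 52, 53, 54, 82, 140, 184, 178, 144, 125, 119, 113, 108, 108, 106, 113, 152, 215, 234, 202, 135, 87, 59, 54, 54, 53, 55, 54, 50]
0 156 [52, 50, 51, 49, 50, 80, 157, 204, 180, 124, 106, 104, 106, 104, 104, 105, 114, 165, 220, 230, 188, 120, 79, 58, 53, 55, 55, 53, 53, 53]
4 150 [33, 49, 63, 84, 104, 100, 76, 82, 150, 226, 243, 245, 245, 243, 207, 136, 114, 149, 224, 244, 229, 165, 103, 68, 60, 59, 62, 59, 58, 90]
4 153 [34, 47, 57, 84, 102, 103, 92, 78, 94, 124, 134, 131, 123, 120, 117, 116, 122, 167, 230, 244, 221, 149, 96, 66, 56, 59, 60, 59, 60, 57]
4 156 [27, 22, 28, 36, 47, 60, 65, 63, 73, 92, 109, 117, 118, 118, 114, 115, 128, 180, 234, 242, 208, 133, 86, 65, 58, 61, 62, 59, 61, 57]
6 150 [57, 57, 57, 76, 148, 226, 245, 246, 245, 245, 245, 243, 227, 172, 123, 143, 220, 243, 231, 170, 102, 66, 58, 60, 59, 50, 41, 41, 35, 30]
6 153 [55, 58, 58, 62, 84, 117, 154, 183, 179, 153, 138, 132, 126, 116, 122, 161, 227, 245, 225, 150, 88, 61, 57, 60, 54, 49, 39, 38, 33, 28]
6 156 [58, 58, 60, 57, 56, 92, 173, 224, 196, 136, 113, 115, 117, 114, 126, 178, 234, 244, 213, 126, 73, 61, 55, 49, 39, 36, 40, 37, 32, 28]
```

The moment rose to 0.62 N m against the stop. The jaw plate moved about 2 px, with the sample pushed along with it. Now I'll relieve the twist and release.

>>> drive_tool([
  {"jaw":0,"travel":[0,0,0],"twist":-0.06},
  {"jaw":0,"travel":[0,0,0],"twist":-0.12},
  {"jaw":0,"travel":[0,0,0],"twist":-0.18},
  {"jaw":0.15,"travel":[0,0,0],"twist":-0.2},
  {"jaw":0.3,"travel":[0,0,0],"twist":-0.2},
  {"jaw":0.3,"travel":[0,0,0],"twist":-0.2},
  {"jaw":0.3,"travel":[0,0,0],"twist":-0.2},
  {"jaw":0.3,"travel":[0,0,0],"twist":-0.2},
])

```text
t: 14.77
eef_pos: [567.2, -216.0, 140.3]
tcp_rot: [3.142, -0.0, -0.221]
ft_force: [0.0, -0.3, -0.2]
opening: 0.296
grip_force: 0.0
```

```bash
python3 - <<'E'
from h import *
import pickle
go(536.1,-212.2,140.3,-.09)
W=read_camera('wrist');pickle.dump(W,open('c7.pkl','wb'))
g=W['frame'].astype(float).mean(2)
for v in range(180,290,8): print(v,[int(x) for x in g[v,256:300]])
E
```

```text
t 14.77 at [ 567.2 -216.   140.3] rot [ 3.142 -0.    -0.221] j6 1.32 op 0.296 F [ 0.  -0.3 -0.2] grip 0.0
TRAVEL m [-0.0311  0.0031 -0.    ] twist -0.131
180 [115, 114, 115, 116, 115, 115, 114, 115, 115, 115, 115, 114, 111, 107, 107, 106, 106, 106, 105, 106, 106, 106, 106, 106, 106, 106, 106, 107, 105, 105, 107, 110, 114, 114, 114, 115, 114, 115, 115, 115, 114, 106, 93, 83]
188 [114, 114, 115, 115, 115, 114, 114, 114, 114, 115, 119, 132, 144, 149, 150, 150, 150, 150, 149, 151, 150, 150, 150, 150, 151, 150, 150, 150, 150, 151, 150, 146, 136, 121, 115, 112, 112, 112, 111, 109, 102, 90, 81, 79]
196 [95, 94, 93, 95, 98, 100, 102, 101, 101, 102, 118, 146, 166, 174, 175, 175, 176, 175, 175, 176, 175, 176, 175, 175, 176, 176, 175, 174, 175, 175, 174, 166, 144, 117, 99, 93, 89, 87, 87, 87, 85, 82, 80, 79]
204 [101, 102, 102, 102, 103, 104, 106, 108, 109, 109, 130, 166, 185, 189, 189, 190, 190, 189, 189, 189, 190, 189, 189, 189, 189, 190, 189, 190, 189, 189, 189, 186, 175, 158, 147, 146, 146, 147, 147, 148, 147, 141, 125, 100]
212 [142, 141, 142, 140, 140, 137, 130, 118, 107, 106, 139, 185, 2
[... 1394 characters left out ...]
141, 142, 142, 143, 143, 143, 141, 137, 123, 93, 66, 57, 55, 56, 56, 54, 54, 55, 54]
268 [75, 76, 75, 76, 76, 76, 76, 77, 80, 92, 113, 131, 138, 140, 141, 141, 141, 140, 139, 138, 137, 137, 138, 138, 139, 141, 140, 140, 141, 142, 140, 133, 111, 87, 76, 72, 71, 71, 70, 70, 70, 70, 68, 68]
276 [98, 104, 101, 93, 89, 92, 96, 97, 97, 101, 115, 130, 137, 139, 140, 139, 140, 139, 137, 136, 136, 136, 136, 137, 138, 139, 139, 140, 140, 142, 139, 129, 104, 83, 76, 75, 75, 74, 74, 74, 74, 74, 74, 73]
284 [95, 97, 97, 98, 99, 99, 101, 99, 99, 103, 113, 128, 136, 139, 139, 139, 138, 138, 137, 135, 134, 135, 135, 136, 136, 138, 138, 139, 140, 139, 136, 120, 95, 79, 73, 72, 71, 71, 72, 72, 71, 72, 72, 72]
```

>>> drive_tool([
  {"jaw":0.32,"travel":[-0.015,0.001,0],"twist":-0.04},
  {"jaw":0.32,"travel":[-0.0313,0.0019,0],"twist":-0.09},
  {"jaw":0.3,"travel":[-0.0313,0.0019,0],"twist":-0.09},
  {"jaw":0.2,"travel":[-0.0313,0.0019,0],"twist":-0.09},
  {"jaw":0,"travel":[-0.0313,0.0019,0],"twist":-0.09},
  {"jaw":0,"travel":[-0.0313,0.0019,0],"twist":-0.09},
  {"jaw":0,"travel":[-0.0313,0.0019,0],"twist":-0.09},
  {"jaw":0,"travel":[-0.0313,0.0019,0],"twist":-0.09},
])

```text
t: 15.48
eef_pos: [536.5, -211.1, 140.2]
tcp_rot: [3.141, -0.0, -0.13]
ft_force: [0.0, -0.5, 0.3]
opening: 0.097
grip_force: 30.0
```

>>> drive_tool([
  {"jaw":0,"travel":[0,0,0],"twist":0},
  {"jaw":0,"travel":[0,0,0],"twist":0},
  {"jaw":0,"travel":[0,0,0],"twist":0},
])

```text
t: 15.73
eef_pos: [536.2, -211.1, 140.3]
tcp_rot: [3.141, -0.0, -0.13]
ft_force: [2.1, -1.0, -1.8]
opening: 0.094
grip_force: 30.0
```

>>> drive_tool([
  {"jaw":0,"travel":[0,0,-0.003],"twist":0},
  {"jaw":0,"travel":[0,0,-0.006],"twist":0},
  {"jaw":0,"travel":[0,0,-0.009],"twist":0},
  {"jaw":0,"travel":[0,0,-0.009],"twist":0},
])

```text
t: 16.07
eef_pos: [535.9, -211.0, 149.9]
tcp_rot: [3.141, -0.0, -0.13]
ft_force: [-0.4, -1.5, -3.0]
opening: 0.096
grip_force: 30.0
```

>>> drive_tool([
  {"jaw":0,"travel":[0,0,-0.008],"twist":0},
  {"jaw":0,"travel":[0,0,-0.018],"twist":0},
  {"jaw":0,"travel":[0,0,-0.03],"twist":0},
  {"jaw":0,"travel":[0,0,-0.042],"twist":0},
  {"jaw":0,"travel":[0,0,-0.05],"twist":0},
  {"jaw":0,"travel":[0,0,-0.05],"twist":0},
])

```text
t: 16.57
eef_pos: [536.5, -211.1, 201.6]
tcp_rot: [3.141, -0.003, -0.13]
ft_force: [-0.5, 0.7, -3.2]
opening: 0.09
grip_force: 30.0
```

```bash
python3 -c "
from h import *
go(461.4,149.2,180,1.606)
go(461.4,60,200,1.606)"
```

```text
t 16.57 at [ 536.5 -211.1  201.6] rot [ 3.141e+00 -3.000e-03 -1.300e-01] j6 1.21 op 0.09 F [-0.5  0.7 -3.2] grip 30.0
TRAVEL m [-0.1212 -0.3475  0.0216] twist -1.736
t 16.57 at [ 536.5 -211.1  201.6] rot [ 3.141e+00 -3.000e-03 -1.300e-01] j6 1.21 op 0.09 F [-0.5  0.7 -3.2] grip 30.0
TRAVEL m [-0.1096 -0.2591  0.0016] twist -1.736
```

>>> drive_tool([
  {"jaw":0,"travel":[-0.004,-0.01,0],"twist":-0.06},
  {"jaw":0,"travel":[-0.01,-0.025,0],"twist":-0.17},
  {"jaw":0,"travel":[-0.018,-0.042,0],"twist":-0.28},
  {"jaw":0,"travel":[-0.026,-0.06,0],"twist":-0.4},
  {"jaw":0,"travel":[-0.034,-0.08,0],"twist":-0.51},
  {"jaw":0,"travel":[-0.042,-0.1,0],"twist":-0.62},
  {"jaw":0,"travel":[-0.05,-0.12,0],"twist":-0.74},
  {"jaw":0,"travel":[-0.058,-0.14,0],"twist":-0.86},
])

```text
t: 17.23
eef_pos: [496.0, -63.6, 199.1]
tcp_rot: [-3.141, 0.0, 0.736]
ft_force: [0.5, -0.2, -3.5]
opening: 0.095
grip_force: 30.0
```

```bash
python3 -c "
from h import *
go(461.4,60,190,1.606)"
```

```text
t 17.23 at [496.  -63.6 199.1] rot [-3.141  0.     0.736] j6 0.58 op 0.095 F [ 0.5 -0.2 -3.5] grip 30.0
TRAVEL m [ 0.0573 -0.1149  0.0091] twist -0.87
```

>>> drive_tool([
  {"jaw":0,"travel":[0.006,-0.013,0],"twist":-0.1},
  {"jaw":0,"travel":[0.014,-0.028,0.002],"twist":-0.21},
  {"jaw":0,"travel":[0.022,-0.044,0.004],"twist":-0.33},
  {"jaw":0,"travel":[0.03,-0.06,0.006],"twist":-0.45},
  {"jaw":0,"travel":[0.038,-0.076,0.008],"twist":-0.57},
  {"jaw":0,"travel":[0.046,-0.092,0.009],"twist":-0.69},
  {"jaw":0,"travel":[0.053,-0.106,0.009],"twist":-0.8},
  {"jaw":0,"travel":[0.057,-0.115,0.009],"twist":-0.87},
])

```text
t: 17.9
eef_pos: [461.7, 60.3, 190.1]
tcp_rot: [-3.141, -0.0, 1.607]
ft_force: [-0.1, 0.5, -2.8]
opening: 0.093
grip_force: 30.0
```

```bash
python3 -c "
from h import *
go(461.4,149.2,166.8,1.606)"
```

```text
t 17.9 at [461.7  60.3 190.1] rot [-3.141 -0.     1.607] j6 -0.05 op 0.093 F [-0.1  0.5 -2.8] grip 30.0
TRAVEL m [0.0888 0.0029 0.0233] twist 0.001
```

>>> drive_tool([
  {"jaw":0,"travel":[0.015,0,0.005],"twist":0},
  {"jaw":0,"travel":[0.035,0.001,0.01],"twist":0},
  {"jaw":0,"travel":[0.055,0.002,0.016],"twist":0},
  {"jaw":0,"travel":[0.075,0.003,0.022],"twist":0},
  {"jaw":0,"travel":[0.089,0.003,0.0233],"twist":0},
  {"jaw":0,"travel":[0.089,0.003,0.0233],"twist":0},
  {"jaw":0,"travel":[0.089,0.003,0.0233],"twist":0},
])

```text
t: 18.48
eef_pos: [462.6, 148.4, 166.8]
tcp_rot: [-3.141, 0.0, 1.601]
ft_force: [-0.5, -1.4, -3.1]
opening: 0.091
grip_force: 30.0
```

```bash
python3 - <<'E'
from h import *
import pickle
go(461.4,149.2,166.8,1.606)
W=read_camera('wrist');S=read_camera('scene');T=read_camera('top');pickle.dump((W,S,T),open('c8.pkl','wb'))
im=np.zeros((600,800,3),np.uint8)
im[:420,:400]=cv2.resize(W['frame'][60:270,200:400,::-1],(400,420),interpolation=cv2.INTER_CUBIC)
im[:600,400:]=cv2.resize(S['frame'][105:225,290:370,::-1],(400,600),interpolation=cv2.INTER_CUBIC)
cv2.imwrite('pics/w6.png',im)
E
```

```text
t 18.48 at [462.6 148.4 166.8] rot [-3.141  0.     1.601] j6 0.14 op 0.091 F [-0.5 -1.4 -3.1] grip 30.0
TRAVEL m [ 0.0008 -0.0011  0.    ] twist -0.005
```

View pics/w6.png

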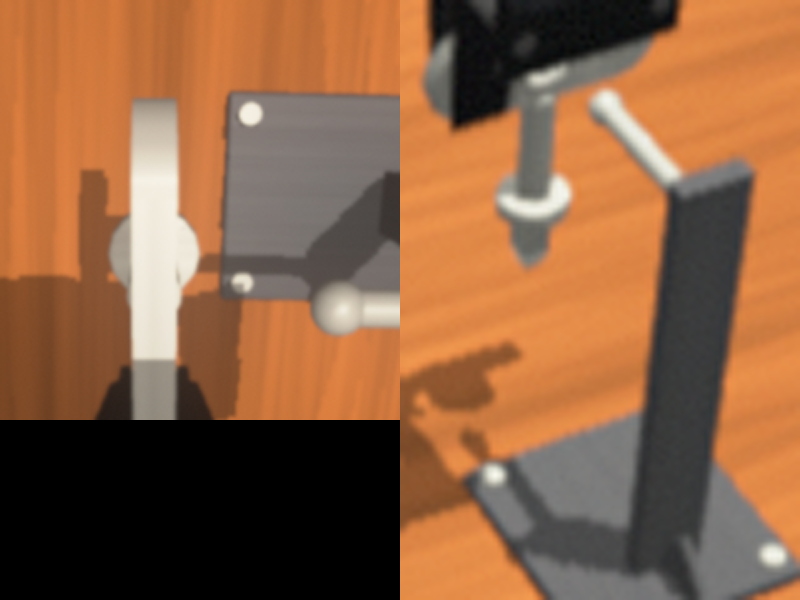

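The key is held upright as before: handle end at (155,99) and ball at (340,308) in the wrist crop. It sits about 1 mm nearer the tool, so I'll compensate by 2 mm and slide it on.

>>> drive_tool([
  {"jaw":0,"travel":[0.002,0.01,-0.0005],"twist":-0.003},
  {"jaw":0,"travel":[0.002,0.02,-0.0005],"twist":-0.003},
  {"jaw":0,"travel":[0.002,0.03,-0.0005],"twist":-0.003},
  {"jaw":0,"travel":[0.002,0.04,-0.0005],"twist":-0.003},
  {"jaw":0,"travel":[0.002,0.045,-0.0005],"twist":-0.003},
  {"jaw":0,"travel":[0.002,0.05,-0.0005],"twist":-0.003},
])

```text
t: 19.13
eef_pos: [513.6, 151.4, 167.2]
tcp_rot: [-3.141, 0.0, 1.602]
ft_force: [-0.1, 0.6, -3.8]
opening: 0.092
grip_force: 30.0
```

>>> drive_tool([
  {"jaw":0,"travel":[0,0.006,0],"twist":0},
  {"jaw":0,"travel":[0,0.012,0],"twist":0},
  {"jaw":0,"travel":[0,0.018,0],"twist":0},
  {"jaw":0,"travel":[0,0.024,0],"twist":0},
  {"jaw":0,"travel":[0,0.024,0],"twist":0},
  {"jaw":0,"travel":[0,0.024,0],"twist":0},
])

```text
t: 19.63
eef_pos: [536.8, 152.3, 167.3]
tcp_rot: [-3.141, 0.0, 1.603]
ft_force: [-0.4, 0.7, -3.1]
opening: 0.092
grip_force: 30.0
```

>>> drive_tool([
  {"jaw":0,"travel":[0,0,0.002],"twist":0},
  {"jaw":0,"travel":[0,0,0.004],"twist":0},
  {"jaw":0,"travel":[0,0,0.0055],"twist":0},
  {"jaw":0,"travel":[0,0,0.0062],"twist":0},
  {"jaw":0,"travel":[0,0,0.0062],"twist":0},
  {"jaw":0,"travel":[0,0,0.0062],"twist":0},
])

```text
t: 20.13
eef_pos: [536.7, 152.3, 161.3]
tcp_rot: [-3.141, 0.0, 1.603]
ft_force: [-0.4, 0.5, -3.5]
opening: 0.094
grip_force: 30.0
```

```bash
python3 - <<'E'
from h import *
import pickle
go(536.8,152.3,161,1.603)
W=read_camera('wrist');S=read_camera('scene')
def edge(c):
    g=c['frame'].astype(float).mean(2)
    return [int(x) for x in g[95:160,277]]
W2=pickle.load(open('c2.pkl','rb'))[0]
print(edge(W2));print(edge(W))
E
```

```text
t 20.13 at [536.7 152.3 161.3] rot [-3.141  0.     1.603] j6 0.13 op 0.094 F [-0.4  0.5 -3.5] grip 30.0
TRAVEL m [-0.      0.0001  0.0003] twist -0.0
[119, 119, 120, 119, 120, 120, 120, 120, 120, 120, 121, 121, 121, 126, 134, 141, 147, 150, 155, 159, 162, 166, 169, 172, 175, 179, 181, 183, 184, 185, 187, 189, 189, 190, 191, 194, 196, 199, 201, 205, 207, 209, 211, 214, 215, 218, 220, 223, 225, 227, 231, 233, 236, 237, 235, 235, 233, 233, 233, 232, 232, 232, 231, 231, 231]
[120, 120, 120, 120, 120, 121, 121, 120, 121, 120, 121, 120, 117, 112, 114, 125, 135, 142, 147, 152, 157, 160, 164, 168, 171, 174, 177, 179, 182, 184, 185, 187, 188, 189, 190, 191, 193, 195, 198, 200, 203, 205, 208, 210, 212, 215, 217, 219, 222, 224, 226, 229, 232, 234, 237, 237, 236, 235, 234, 233, 233, 233, 233, 232, 232]
```

Not quite touching yet; lower another 0.5–1 mm.

>>> drive_tool([
  {"jaw":0,"travel":[0,0,0.0004],"twist":0},
  {"jaw":0,"travel":[0,0,0.0008],"twist":0},
  {"jaw":0,"travel":[0,0,0.0008],"twist":0},
])

```text
t: 20.48
eef_pos: [536.9, 152.3, 160.7]
tcp_rot: [3.141, 0.0, 1.603]
ft_force: [-0.6, 0.2, -1.5]
opening: 0.094
grip_force: 30.0
```

Touching the peg (load is down to 1.5 N). Release gently.

>>> drive_tool([
  {"jaw":0,"travel":[0,0,0.0003],"twist":0},
  {"jaw":0.1,"travel":[0,0,0.0003],"twist":0},
  {"jaw":0.12,"travel":[0,0,0.0003],"twist":0},
  {"jaw":0.15,"travel":[0,0,0.0003],"twist":0},
  {"jaw":0.3,"travel":[0,0,0.0003],"twist":0},
  {"jaw":0.4,"travel":[0,0,0.0003],"twist":0},
  {"jaw":0.4,"travel":[0,0,0.0003],"twist":0},
  {"jaw":0.4,"travel":[0,0,0.0003],"twist":0},
])

```text
t: 21.15
eef_pos: [536.8, 152.3, 160.2]
tcp_rot: [3.142, 0.0, 1.603]
ft_force: [0.3, -0.5, 0.0]
opening: 0.363
grip_force: 0.0
```

>>> drive_tool([
  {"jaw":0.4,"travel":[0,0,-0.02],"twist":0},
  {"jaw":0.4,"travel":[0,0,-0.05],"twist":0},
  {"jaw":0.4,"travel":[0,0,-0.09],"twist":0},
  {"jaw":0.4,"travel":[0,0,-0.13],"twist":0},
  {"jaw":0.4,"travel":[-0.04,0,-0.13],"twist":0},
  {"jaw":0.4,"travel":[-0.08,-0.02,-0.13],"twist":0},
  {"jaw":0.4,"travel":[-0.12,-0.04,-0.13],"twist":0},
  {"jaw":0.4,"travel":[-0.15,-0.05,-0.13],"twist":0},
])

```text
t: 21.82
eef_pos: [490.1, -0.4, 290.3]
tcp_rot: [3.142, 0.0, 1.604]
ft_force: [1.1, -1.0, -0.1]
opening: 0.4
grip_force: 0.0
```

>>> drive_tool([
  {"jaw":0.4,"travel":[0,0,0],"twist":0},
  {"jaw":0.4,"travel":[0,0,0],"twist":0},
  {"jaw":0.4,"travel":[0,0,0],"twist":0},
  {"jaw":0.4,"travel":[0,0,0],"twist":0},
  {"jaw":0.4,"travel":[0,0,0],"twist":0},
  {"jaw":0.4,"travel":[0,0,0],"twist":0},
  {"jaw":0.4,"travel":[0,0,0],"twist":0},
  {"jaw":0.4,"travel":[0,0,0],"twist":0},
])

```text
t: 22.48
eef_pos: [491.7, 1.3, 290.1]
tcp_rot: [-3.141, 0.0, 1.604]
ft_force: [0.0, 0.5, -0.9]
opening: 0.398
grip_force: 0.0
```

```bash
python3 - <<'E'
from h import *
import pickle
S=read_camera('scene');d=0
A=read_camera('scene')
C0=pickle.load(open('c0.pkl','rb'))['scene'];pickle.dump(A,open('c9.pkl','wb'))
k=lambda a,b:np.abs(a['frame'][120:195,300:365].astype(int)-b['frame'][120:195,300:365]).mean()
print(k(S,A),k(C0,A))
def bright(c):
    f=c['frame'][120:195,300:365].astype(int);m=(f.max(2)-f.min(2)<35)&(f.min(2)>110);ys,xs=np.nonzero(m);return m.sum(),xs.mean(),ys.mean(),xs.min(),xs.max(),ys.min(),ys.max()
print(bright(C0),bright(A))
g=A['frame'][220:250].astype(int)
for u in(146,150,156):print([int(x) for x in g[:,u,0]])
m=lambda c:[(round(float(b.mean(0)[0]),1),round(float(b.mean(0)[1]),1)) for b in [np.argwhere(c['frame'][190:260,200:290].max(2)<50)]]
print(m(C0),m(A))
E
```

```text
1.0372649572649573 3.3268376068376067
(np.int64(560), np.float64(38.06785714285714), np.float64(23.09642857142857), np.int64(16), np.int64(59), np.int64(4), np.int64(74)) (np.int64(594), np.float64(37.12626262626262), np.float64(24.021885521885523), np.int64(16), np.int64(60), np.int64(4), np.int64(74))
[51, 52, 51, 53, 108, 199, 236, 237, 238, 238, 237, 239, 238, 202, 130, 116, 172, 224, 229, 182, 109, 63, 53, 55, 58, 55, 62, 110, 184, 229]
[55, 56, 52, 72, 137, 212, 237, 239, 238, 237, 237, 235, 216, 162, 117, 133, 204, 234, 220, 158, 97, 59, 54, 58, 56, 56, 55, 52, 44, 34]
[49, 52, 53, 52, 52, 84, 162, 210, 184, 127, 107, 106, 109, 108, 118, 164, 225, 237, 197, 117, 66, 54, 55, 57, 54, 55, 53, 48, 40, 27]
[(41.1, 46.5)] [(40.4, 45.8)]
```

The key hangs as it did at the start and is still, and the jaw stays shut on the sample. I'll wait briefly, then hand in.

>>> drive_tool([
  {"jaw":0.4,"travel":[0,0,0],"twist":0},
  {"jaw":0.4,"travel":[0,0,0],"twist":0},
  {"jaw":0.4,"travel":[0,0,0],"twist":0},
  {"jaw":0.4,"travel":[0,0,0],"twist":0},
  {"jaw":0.4,"travel":[0,0,0],"twist":0},
  {"jaw":0.4,"travel":[0,0,0],"twist":0},
  {"jaw":0.4,"travel":[0,0,0],"twist":0},
  {"jaw":0.4,"travel":[0,0,0],"twist":0},
])

```text
t: 23.25
eef_pos: [491.6, 0.8, 290.2]
tcp_rot: [3.142, 0.0, 1.603]
ft_force: [0.2, -0.4, 0.6]
opening: 0.401
grip_force: 0.0
```

```bash
python3 -c "
from h import *
print(job_done())"
```

```text
the job is handed in; nothing more can be done
None
```

I handed the job in at about 23 s: the spindle was turned to its stop with the jaw on the sample, and the key hangs still on its peg, let go; the hand-in returned no verdict.

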